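# Lay out board parts by height

## Robot

A 7-joint arm with a two-finger parallel gripper is mounted at the origin on the work surface. World frame = base frame: x ahead of the robot, y to its left, z up, the work surface at z = 0. Lengths are in m, angles in rad, forces in N, time in s.
With the tool pointing down it reaches from about 0.425 to 0.925 m from the base axis. Payload 6.8 kg.
Tool frame: the origin (TCP) lies on the centre line of the jaws, within the pads' length; the fingertips stand 19 mm ahead of it and the grasp point (between the pads) is the TCP; z points along the fingers, y is the line along which they close (so a half turn about z gives the same grasp; the last joint's range is limited). The gripper opens to 85 mm and grips with 20 to 120 N. Pads are 22 mm wide; open, the fingers measure 114 mm over their backs; the gripper's body (76 mm by 85 mm) begins 54 mm behind the grasp point. The pads swing forward as they close: fully open they stand 13 mm farther back than shut.
Start: joints at [-1.344, 0.477, 0.022, 1.555, -0.011, 1.109, -0.083], TCP at [0.222, 0.638, 0.25] pointing down, gripper open.
Joint ranges: [-2.96, 2.96], [-0.34, 2.1], [-1.41, 1.46], [0.24, 2.44], [-1.37, 4.51], [0.17, 1.92], [-2.96, 2.96]. Speed limits (rad/s): [2.39, 2.39, 3.14, 3.14, 3.14, 3.14, 3.14].

## Interface

Orientations are given as a rotation vector (axis times angle).
In Python, from bench import r gives the robot as it stands. The module is installed in compiled form; this text tells all that it offers.
- The arm moves only by the tool arm_command, never from a script. Its argument "rows" is a list of rows, each an object of numbers: "fingers": the opening, from -1 (shut) to 1 (fully open); "x", "y", "z": the shift along the tool's x, y, z in m; "ax", "ay", "az": the turn, a rotation vector about the tool's x, y, z in degrees. In form: [{"fingers": .., "x": .., "y": .., "z": .., "ax": .., "ay": .., "az": ..}, ...]. A call has 1 to 10 rows; each row shifts and turns the commanded pose from where the row before left it, along the tool's axes as they then stand; what a row does not reach is not made up. A row lasts 1/12 s, in which the tool goes at most 41.7 mm and 7.16 degrees, less where a joint would pass 70% of its speed; a pose out of reach is approached as far as the arm can. A call is refused whole if a number of a shift passes 0.0417 or a number of a turn 7.16, either way. A call with a gripper value outside its range is refused whole. The fingers move at their own pace and stop on an object; "grip_force" is the grip in N (left out, the last holds). Time passes only in rows, so rows that do not move let the fingers close. It gives the time, the measured TCP pose, the force, the opening and the grip force at its end, in the units of the state.
- r.get_obs(): the state, without advancing time (a new reading comes with each control period).
- r.grab_frame(name): name is "side" or "top"; returns a dict with "frame" (480x640x3 uint8, red, green, blue), "depth" (480x640 float32, m along the optical axis (not along the pixel's ray), 0 where there is no reading), "K" (3x3 intrinsics, pixels), "world_from_camera" (4x4, takes a point from camera to world coordinates). Camera axes: x right, y down, z forward; pixel columns grow to the right and rows downward; lengths in m; the calibration is good to about 2 mm. A picture is of the moment at which its call begins.
- r.hand_in(): hands the job in; it is judged then, once.
The state is a dict: "clock": time; "joints": joint angles; "qvel": joint speeds; "tau": joint torques, N m; "tcp_pos": TCP position; "orientation": TCP orientation; "contact_force": force on the tool from outside, world axes, zero at the start; "moment": the same for the moment, N m; "grip_width": finger opening in m; "gripper_force": force on a finger pad.
Only numpy, scipy, OpenCV 4.12 (cv2) and the standard library are available. Lean on these libraries where they do the work, as an engineer would, in place of code of your own. Each camera call takes 0.05 s, during which the arm holds its last target. There are 200 camera calls.

## Task

Lay out the four parts for the board on the tray's foam pads in the order in which they will be soldered, lowest first: the lowest part on the pad nearest the board holder, then rising in height along the row to the tallest on the pad farthest from it. Set each part upright on its pins in the middle of its pad, one part to a pad, and do not tip any part over on the way.

Things in the scene. Friction and masses are not known exactly. Their poses are not given: they have to be found in the camera images.
- relay_mid (a point): Power relay: white plastic box, 27 x 32 mm (x by y), 24 mm tall overall with its four short pins (4 mm), about 27 g. This point is at the middle of the part, half-way up; z up when it stands on its pins, 12 mm above the surface it stands on.
- transformer_mid (a point): Small open transformer: dark grey laminated steel core (18 x 42 mm, x by y, up to the full height) through a copper winding (34 x 27 mm, from 11 mm up to 29 mm) on a black foot of 34 x 42 mm; 36 mm tall overall with its four short pins (4 mm), about 190 g. It can be grasped along x over the winding (34 mm, flat sides) or along y over the core (42 mm). This point is at the middle of the part, half-way up; z up when it stands on its pins, 18 mm above the surface it stands on.
- film_cap_mid (a point): Film capacitor: yellow plastic box, 28 x 42 mm (x by y), 48 mm tall overall with its four short pins (4 mm), about 75 g. This point is at the middle of the part, half-way up; z up when it stands on its pins, 24 mm above the surface it stands on.
- can_cap_mid (a point): Electrolytic capacitor: upright black round can, 35 mm in diameter, with a grey stripe and a bare aluminium top, 62 mm tall overall with its four short pins (4 mm), about 85 g. This point is at the middle of the part, half-way up; z up when it stands on its pins, 31 mm above the surface it stands on.
- pad_1: Black foam pad, 60 x 60 mm, firm, at the end of the row on the robot's left (+y). The four pads lie 75 mm apart in one straight row on a flat aluminium tray (80 x 316 mm), fixed to the bench. Origin: centre of the pad's underside, 4 mm above the bench; its top is 6 mm above the origin. Its y axis runs along the row, x across it.
- pad_2: Black foam pad, 60 x 60 mm, firm, second from the robot's left (+y). The four pads lie 75 mm apart in one straight row on a flat aluminium tray (80 x 316 mm), fixed to the bench. Origin: centre of the pad's underside, 4 mm above the bench; its top is 6 mm above the origin. Its y axis runs along the row, x across it.
- pad_3: Black foam pad, 60 x 60 mm, firm, third from the robot's left (+y). The four pads lie 75 mm apart in one straight row on a flat aluminium tray (80 x 316 mm), fixed to the bench. Origin: centre of the pad's underside, 4 mm above the bench; its top is 6 mm above the origin. Its y axis runs along the row, x across it.
- pad_4: Black foam pad, 60 x 60 mm, firm, at the end of the row on the robot's right (-y). The four pads lie 75 mm apart in one straight row on a flat aluminium tray (80 x 316 mm), fixed to the bench. Origin: centre of the pad's underside, 4 mm above the bench; its top is 6 mm above the origin. Its y axis runs along the row, x across it.
- board_holder: Board holder: two aluminium arms (170 mm long) on steel rails, holding a bare green circuit board flat, 63 mm tall, fixed to the bench. It stands beyond one end of the row of pads, on the robot's left (+y) or right (-y); an orange vise, up to 85 mm tall, stands on the other side. Origin: centre of its footprint at bench level. The whole covers about 170 x 150 mm (x by y).

How it is judged:
At the end, for the whole second after the job is handed in: From the pad nearest the board holder to the farthest stand the relay, the transformer, the film capacitor and the electrolytic capacitor, each upright within 0.12 rad, its middle within 14 mm of its pad's centre, on the pad (height within 4 mm), released and at rest (((world y of board_holder above 0 m and horizontal distance between relay_mid and pad_1 below 0.014 m and z of relay_mid in the frame of pad_1 between 0.014 and 0.022 m and horizontal distance between transformer_mid and pad_2 below 0.014 m and z of transformer_mid in the frame of pad_2 between 0.02 and 0.028 m and horizontal distance between film_cap_mid and pad_3 below 0.014 m and z of film_cap_mid in the frame of pad_3 between 0.026 and 0.034 m and horizontal distance between can_cap_mid and pad_4 below 0.014 m and z of can_cap_mid in the frame of pad_4 between 0.033 and 0.041 m) or (world y of board_holder below 0 m and horizontal distance between relay_mid and pad_4 below 0.014 m and z of relay_mid in the frame of pad_4 between 0.014 and 0.022 m and horizontal distance between transformer_mid and pad_3 below 0.014 m and z of transformer_mid in the frame of pad_3 between 0.02 and 0.028 m and horizontal distance between film_cap_mid and pad_2 below 0.014 m and z of film_cap_mid in the frame of pad_2 between 0.026 and 0.034 m and horizontal distance between can_cap_mid and pad_1 below 0.014 m and z of can_cap_mid in the frame of pad_1 between 0.033 and 0.041 m)) and angle between each of relay_mid, transformer_mid, film_cap_mid, can_cap_mid's own z axis and vertical below 0.12 rad and linear speed of each of relay, transformer, film_cap, can_cap below 0.02 m/s and angular speed of each of relay, transformer, film_cap, can_cap below 0.3 rad/s); the robot touches nothing.
It fails at once if the relay is tipped over (angle between relay_mid's own z axis and vertical above 1 rad).
It fails at once if the transformer is tipped over (angle between transformer_mid's own z axis and vertical above 1 rad).
It fails at once if the film capacitor is tipped over (angle between film_cap_mid's own z axis and vertical above 1 rad).
It fails at once if the electrolytic capacitor is tipped over (angle between can_cap_mid's own z axis and vertical above 1 rad).
It also fails if it takes over 96 s, if anything falls off the work surface, if the arm or the gripper's body presses on something with over 40 N, if the wrist force passes 120 N, or if a joint passes its speed limit or range.

## Working session

There is one attempt and no reset: what is moved stays moved. The work goes in short steps, Python scripts to look and compute and a tool call to move; the robot and the scene stay as the last step left them, time stands still between calls to the robot, and variables do not carry over. Pictures are saved under pics/ and viewed, at most 14 in all, crops included, and the job is handed in when it is done.

Besides the shell and the picture viewer there is one more tool, called after "Call:" as a command line: name --argument value ..., lists and objects as JSON in quotes. arm_command: Moves the arm, as the interface text tells. Its arguments: {"type":"object","properties":{"rows":{"type":"array"},"grip_force":{"type":"number"}},"required":["rows"]}

```bash
mkdir -p pics; python3 - <<'E'
from bench import r
import cv2,numpy as np
o=r.get_obs()
for k in("clock","joints","tcp_pos","orientation","grip_width"):print(k,np.round(o[k],3))
for n in("top","side"):
    f=r.grab_frame(n);cv2.imwrite(f"pics/{n}0.png",f["frame"][:,:,::-1]);np.savez(f"{n}0.npz",**f)
    print(n,np.round(f["K"],1).tolist(),np.round(f["world_from_camera"],3).tolist(),(f["depth"]>0).mean())
E
```

```text
clock 0.0
joints [-1.344  0.478  0.022  1.556 -0.012  1.109 -0.083]
tcp_pos [0.222 0.637 0.249]
orientation [-5.230e-01 -3.098e+00  3.000e-03]
grip_width 0.085
top [[573.4, 0.0, 311.9], [0.0, 573.4, 241.1], [0.0, 0.0, 1.0]] [[-0.004, -0.991, 0.134, 0.373], [-1.0, 0.004, 0.004, -0.009], [-0.004, -0.134, -0.991, 1.573], [0.0, 0.0, 0.0, 1.0]] 0.9960709635416667
side [[436.9, 0.0, 319.6], [0.0, 436.9, 239.9], [0.0, 0.0, 1.0]] [[-0.998, -0.033, 0.047, 0.515], [-0.057, 0.51, -0.858, 0.979], [0.005, -0.859, -0.512, 0.653], [0.0, 0.0, 0.0, 1.0]] 0.9959375
```

View pics/top0.png

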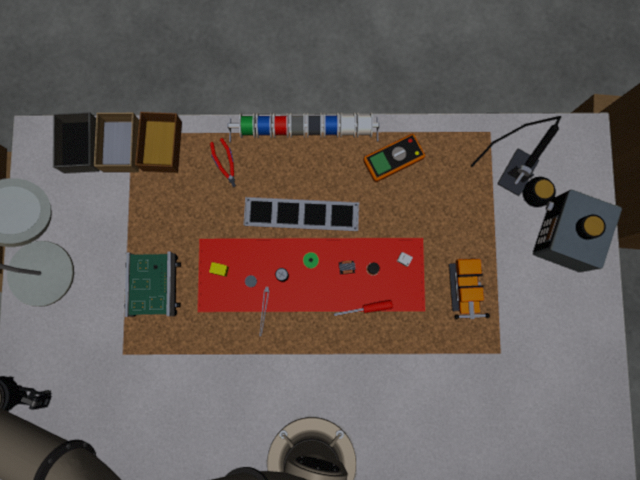

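View pics/side0.png

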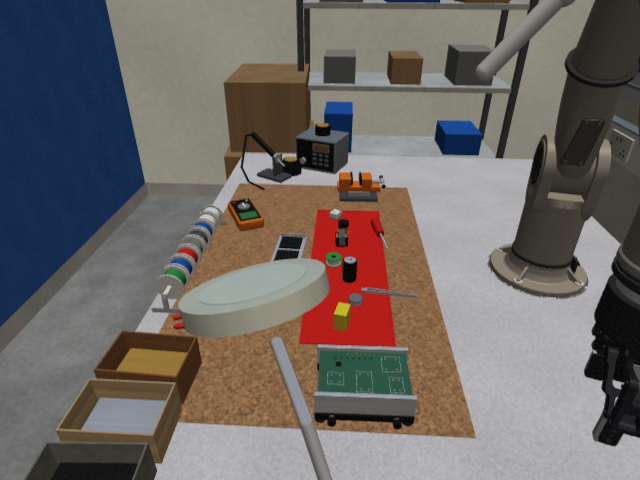

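```bash
cat > h.py <<'E'
import cv2,numpy as np
def pts(f):
    v,u=np.mgrid[:480,:640]; d=f["depth"]; K=f["K"]; T=f["world_from_camera"]
    c=np.stack([(u-K[0,2])/K[0,0]*d,(v-K[1,2])/K[1,1]*d,d],-1)
    return c@T[:3,:3].T+T[:3,3]
def ray(f,uv,z):
    K=f["K"];T=f["world_from_camera"]
    d=T[:3,:3]@np.array([(uv[0]-K[0,2])/K[0,0],(uv[1]-K[1,2])/K[1,1],1.]);o=T[:3,3]
    return o+d*(z-o[2])/d[2]
E
python3 - <<'E'
from h import *
for n in("top","side"):
    f=dict(np.load(n+"0.npz"));P=pts(f);im=f["frame"]
    print(n,"bench z",np.median(P[250:350,340:420,2]) )
    m=((P[...,2]>.008)&(P[...,0]>.25)&(P[...,0]<.75)&(abs(P[...,1])<.5)&(P[...,2]<.12)).astype(np.uint8)
    N,L,S,C=cv2.connectedComponentsWithStats(m,connectivity=4)
    for i in range(1,N):
        if S[i,4]<25: continue
        q=L==i;Q=P[q];zt=np.percentile(Q[:,2],90)
        t=Q[Q[:,2]>zt-.006]
        rc=cv2.minAreaRect((t[:,:2]*1000).astype(np.float32))
        print(np.round(C[i]),S[i,4],"ztop %.3f"%zt,"mid",np.round((t.min(0)+t.max(0))/2,3)[:2],"rect c",np.round(rc[0],1),"sz",np.round(rc[1],1),"ang %.0f"%rc[2],im[q].mean(0).astype(int))
f=dict(np.load("top0.npz"))
cv2.imwrite("pics/crop.png",cv2.resize(f["frame"][190:320,190:430,::-1],None,fx=3.3,fy=3.3,interpolation=cv2.INTER_CUBIC))
f=dict(np.load("side0.npz"))
cv2.imwrite("pics/crop2.png",cv2.resize(f["frame"][195:345,270:420,::-1],None,fx=4,fy=4,interpolation=cv2.INTER_CUBIC))
E
```

```text
top bench z 0.0010374693240965405
[260. 212.] 314 ztop 0.015 mid [0.667 0.137] rect c [667.3 137. ] sz [67.8 66.2] ang 1 [24 25 27]
[288. 214.] 291 ztop 0.015 mid [0.665 0.066] rect c [663.8  64.7] sz [60.3 61.7] ang 82 [21 22 24]
[315. 215.] 288 ztop 0.015 mid [ 0.658 -0.011] rect c [659.4 -10.6] sz [61.5 61. ] ang 84 [22 23 25]
[340. 215.] 269 ztop 0.015 mid [ 0.656 -0.084] rect c [656. -85.] sz [60.1 59.2] ang 85 [21 22 23]
[150. 285.] 3156 ztop 0.062 mid [0.466 0.431] rect c [465.5 430.9] sz [168.5 121.7] ang 1 [45 69 61]
[310. 260.] 185 ztop 0.024 mid [0.532 0.002] rect c [531.8   1.7] sz [38.1 38.5] ang 89 [ 44 115  56]
[404. 259.] 134 ztop 0.027 mid [ 0.532 -0.253] rect c [ 533.3 -254. ] sz [31.3 26.4] ang 60 [137 132 137]
[466. 288.] 1756 ztop 0.084 mid [ 0.472 -0.415] rect c [ 471.4 -415.6] sz [110.   62.9] ang 3 [108  72  28]
[347. 267.] 194 ztop 0.038 mid [ 0.509 -0.096] rect c [508.2 -97. ] sz [25.2 42.1] ang 5 [79 58 56]
[218. 269.] 196 ztop 0.052 mid [0.506 0.248] rect c [506.5 248.8] sz [41.4 27.1] ang 76 [137 131  11]
[373. 268.] 123 ztop 0.039 mid [ 0.508 -0.168] rec
[... 826 characters left out ...]
 280 ztop 0.012 mid [ 0.654 -0.096] rect c [654.7 -95.9] sz [82.7 77.8] ang 89 [43 42 42]
[285. 254.] 207 ztop 0.013 mid [ 0.66  -0.015] rect c [660.1 -14.7] sz [55.  59.3] ang 88 [34 36 37]
[333. 257.] 144 ztop 0.023 mid [0.533 0.   ] rect c [5.324e+02 3.000e-01] sz [37.5 41.9] ang 3 [ 57 107  59]
[349. 268.] 342 ztop 0.064 mid [0.492 0.079] rect c [492.   79.3] sz [34.4 32.5] ang 34 [45 38 40]
[355. 298.] 122 ztop 0.016 mid [0.477 0.164] rect c [475.5 165.5] sz [30.6 31.8] ang 39 [94 92 98]
[341. 315.] 404 ztop 0.049 mid [0.507 0.25 ] rect c [506.7 248.9] sz [44.8 28.3] ang 76 [139 118  30]
[364. 383.] 7072 ztop 0.062 mid [0.466 0.43 ] rect c [466.  430.5] sz [169.8 121.8] ang 1 [70 89 80]
```

View pics/crop.png

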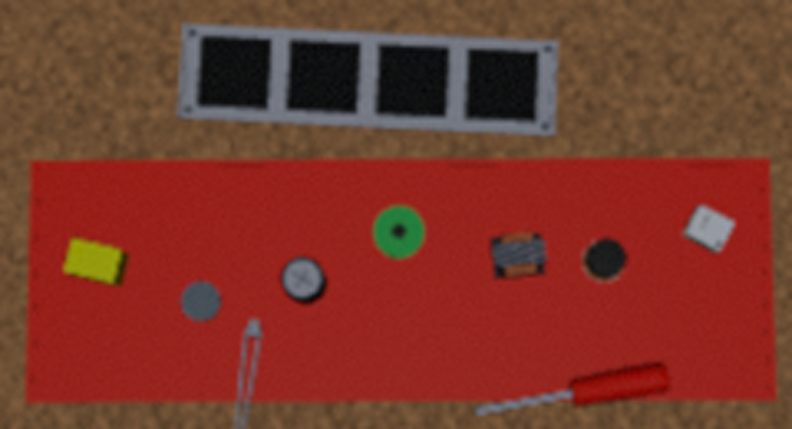

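View pics/crop2.png

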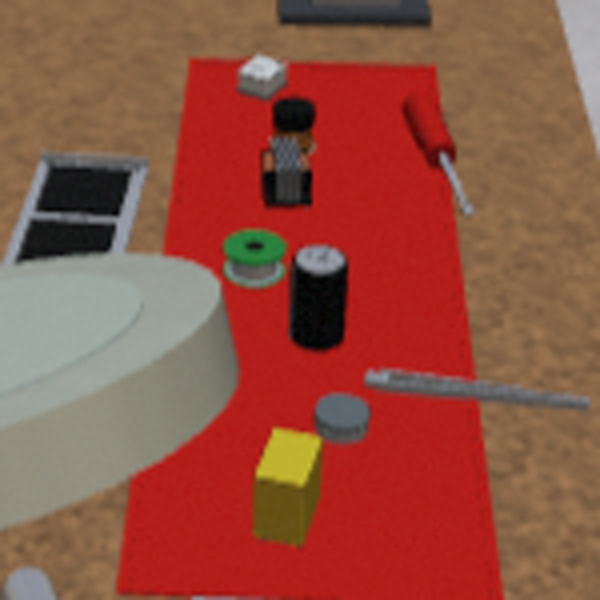

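The top view shows the board holder at +y (pixel 150,285), so the order is relay on pad_1, transformer on pad_2, film on pad_3 and can on pad_4. The parts at their top-view pixels are film (218,269), can (281,275), transformer (347,267) and relay (404,259). Their measured heights match the given ones to within about 4 mm.

```bash
cat >> h.py <<'E'
def plan(x,y,z,th):
    "tool-frame total shift and az turn (deg) to TCP target; th = world azimuth of tool y, deg"
    from bench import r
    from scipy.spatial.transform import Rotation as R
    o=r.get_obs();Rm=R.from_rotvec(o["orientation"]).as_matrix()
    s=Rm.T@(np.array([x,y,z])-o["tcp_pos"]); t=np.degrees(np.arctan2(Rm[1,1],Rm[0,1]))
    tilt=Rm.T@np.array([0,0,-1.])
    print("t %.2f"%o["clock"],"tcp",np.round(o["tcp_pos"],4),"shift xyz mm",np.round(s*1000,1),"th %.1f az turn %.1f"%(t,-((th-t+180)%360-180)),"tilt",np.round(tilt[:2],4),"w %.4f"%o["grip_width"],"F",np.round(o["contact_force"],1),"grip %.1f"%o["gripper_force"])
E
python3 - <<'E'
from h import *
f=dict(np.load("top0.npz"));g=f["frame"].max(-1)
m=np.zeros((480,640),np.uint8);m[198:232,243:360]=(g[198:232,243:360]<60)
N,L,S,C=cv2.connectedComponentsWithStats(m)
for i in range(1,N):
    if S[i,4]>200: print(S[i],C[i].round(1),ray(f,C[i],.010).round(4))
P=pts(f);q=P[240:305,0:75].reshape(-1,3);q=q[q[:,2]>.1];print("lamp",q.min(0),q.max(0))
P=pts(dict(np.load("side0.npz")));q=P[265:330,190:320].reshape(-1,3);q=q[q[:,2]>.1];print("lamp",q.min(0),q.max(0))
plan(.5065,.249,.15,-14)
E
```

```text
[250 201  22  22 428] [260.6 211.4] [0.6687 0.1382 0.01  ]
[277 203  22  21 426] [287.7 212.7] [0.6648 0.063  0.01  ]
[304 204  22  21 427] [314.6 213.9] [ 0.661  -0.0114  0.01  ]
[331 205  22  21 426] [341.5 215.2] [ 0.6572 -0.0859  0.01  ]
lamp [ 0.37342479 -0.00947138  0.10307878] [0.54157682 0.76079342 1.57270493]
lamp [0.51489415 0.55834027 0.36193369] [0.67263624 0.9793667  0.6529328 ]
t 0.10 tcp [0.2217 0.6371 0.2494] shift xyz mm [-396.5 -272.8   99.9] th 70.8 az turn 84.8 tilt [0.0001 0.0017] w 0.0850 F [-0.   0.5  0.6] grip 0.0
```

Call:
arm_command --rows '[{"fingers":1,"x":-0.013,"y":-0.037},{"x":-0.013,"y":-0.037},{"x":-0.013,"y":-0.037},{"x":-0.013,"y":-0.037},{"x":-0.038,"y":-0.013},{"x":-0.038,"y":-0.013},{"x":-0.038,"y":-0.013},{"x":-0.038,"y":-0.013},{"x":-0.038,"y":-0.013},{"x":-0.038,"y":-0.013}]' --grip_force 40

```text
validation failed for argument at $.ro...
```

Call:
arm_command --rows '[{"az":7},{"az":7},{"az":7},{"az":7},{"az":7},{"az":7},{"az":7},{"az":7},{"az":7},{"az":7}]'

```text
validation failed for argument at $.ro...
```

```bash
python3 -c "
from h import *
plan(.5065,.249,.12,-14)"
```

```text
t 0.10 tcp [0.2217 0.6371 0.2494] shift xyz mm [-396.5 -272.7  129.9] th 70.8 az turn 84.8 tilt [0.0001 0.0017] w 0.0850 F [-0.   0.5  0.6] grip 0.0
```

Call:
arm_command --rows '[{"fingers":1,"x":-0.013,"y":-0.037,"z":0,"ax":0,"ay":0,"az":0},{"fingers":1,"x":-0.013,"y":-0.037,"z":0,"ax":0,"ay":0,"az":0},{"fingers":1,"x":-0.013,"y":-0.037,"z":0,"ax":0,"ay":0,"az":0},{"fingers":1,"x":-0.013,"y":-0.037,"z":0,"ax":0,"ay":0,"az":0},{"fingers":1,"x":-0.038,"y":-0.013,"z":0,"ax":0,"ay":0,"az":0},{"fingers":1,"x":-0.038,"y":-0.013,"z":0,"ax":0,"ay":0,"az":0},{"fingers":1,"x":-0.038,"y":-0.013,"z":0,"ax":0,"ay":0,"az":0},{"fingers":1,"x":-0.038,"y":-0.013,"z":0,"ax":0,"ay":0,"az":0},{"fingers":1,"x":-0.038,"y":-0.013,"z":0,"ax":0,"ay":0,"az":0},{"fingers":1,"x":-0.038,"y":-0.013,"z":0,"ax":0,"ay":0,"az":0}]' --grip_force 40

```text
clock: 0.93
tcp_pos: [0.413, 0.3304, 0.2502]
orientation: [-0.523, -3.098, 0.0]
contact_force: [-0.6, 1.6, 0.2]
grip_width: 0.0852
gripper_force: 0.0
```

Call:
arm_command --rows '[{"fingers":1,"x":0,"y":0,"z":0,"ax":0,"ay":0,"az":7},{"fingers":1,"x":0,"y":0,"z":0,"ax":0,"ay":0,"az":7},{"fingers":1,"x":0,"y":0,"z":0,"ax":0,"ay":0,"az":7},{"fingers":1,"x":0,"y":0,"z":0,"ax":0,"ay":0,"az":7},{"fingers":1,"x":0,"y":0,"z":0,"ax":0,"ay":0,"az":7},{"fingers":1,"x":0,"y":0,"z":0,"ax":0,"ay":0,"az":7},{"fingers":1,"x":0,"y":0,"z":0,"ax":0,"ay":0,"az":7},{"fingers":1,"x":0,"y":0,"z":0,"ax":0,"ay":0,"az":7},{"fingers":1,"x":0,"y":0,"z":0,"ax":0,"ay":0,"az":7},{"fingers":1,"x":0,"y":0,"z":0,"ax":0,"ay":0,"az":7}]'

```text
clock: 1.77
tcp_pos: [0.4117, 0.3319, 0.25]
orientation: [2.212, 2.231, -0.001]
contact_force: [0.3, -0.1, 0.1]
grip_width: 0.0857
gripper_force: 0.0
```

```bash
python3 -c "
from h import *
plan(.5065,.249,.12,-14)"
```

```text
t 1.77 tcp [0.4117 0.3319 0.25  ] shift xyz mm [-83.6  94.2 130. ] th 0.5 az turn 14.5 tilt [0.0005 0.0005] w 0.0857 F [ 0.3 -0.1  0.1] grip 0.0
```

Call:
arm_command --rows '[{"fingers":1,"x":-0.0167,"y":0.0188,"z":0.026,"ax":0,"ay":0,"az":0},{"fingers":1,"x":-0.0167,"y":0.0188,"z":0.026,"ax":0,"ay":0,"az":0},{"fingers":1,"x":-0.0167,"y":0.0188,"z":0.026,"ax":0,"ay":0,"az":0},{"fingers":1,"x":-0.0167,"y":0.0188,"z":0.026,"ax":0,"ay":0,"az":0},{"fingers":1,"x":-0.0167,"y":0.0188,"z":0.026,"ax":0,"ay":0,"az":0},{"fingers":1,"x":0,"y":0,"z":0,"ax":0,"ay":0,"az":7.1},{"fingers":1,"x":0,"y":0,"z":0,"ax":0,"ay":0,"az":7.1},{"fingers":1,"x":0,"y":0,"z":0,"ax":0,"ay":0,"az":0}]'

```text
clock: 2.43
tcp_pos: [0.507, 0.249, 0.1193]
orientation: [2.47, 1.94, -0.003]
contact_force: [-0.4, 1.1, -0.2]
grip_width: 0.0856
gripper_force: 0.0
```

```bash
python3 -c "
from h import *
from bench import r
plan(.5065,.249,.032,-14)
f=r.grab_frame('side');cv2.imwrite('pics/s1.png',cv2.resize(f['frame'][150:400,240:560,::-1],None,fx=2.4,fy=2.4))"
```

```text
t 2.43 tcp [0.507  0.249  0.1193] shift xyz mm [ 0.  -0.4 87.3] th -13.7 az turn 0.3 tilt [0.0019 0.001 ] w 0.0856 F [-0.4  1.1 -0.2] grip 0.0
```

View pics/s1.png

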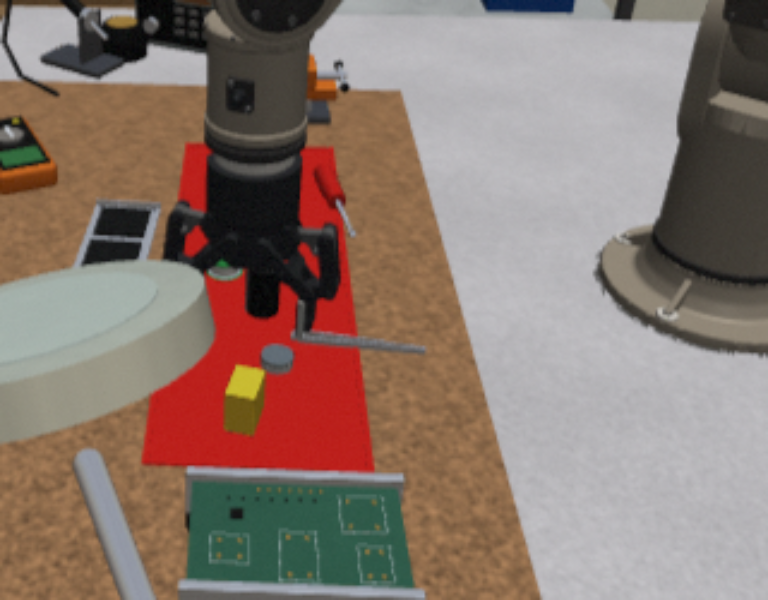

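The side view shows the open jaws straddling the film capacitor: fingers at about x 185–320 in the crop, the part at (245,400) below. I'll descend and close.

Call:
arm_command --rows '[{"fingers":1,"x":0,"y":0,"z":0.029,"ax":0,"ay":0,"az":0},{"fingers":1,"x":0,"y":0,"z":0.029,"ax":0,"ay":0,"az":0},{"fingers":1,"x":0,"y":0,"z":0.029,"ax":0,"ay":0,"az":0},{"fingers":1,"x":0,"y":0,"z":0,"ax":0,"ay":0,"az":0}]'

```text
clock: 2.82
tcp_pos: [0.5037, 0.2493, 0.0292]
orientation: [-2.459, -1.953, 0.012]
contact_force: [-0.6, -0.2, 0.6]
grip_width: 0.0853
gripper_force: 0.0
```

Call:
arm_command --rows '[{"fingers":-1,"x":0,"y":0,"z":0,"ax":0,"ay":0,"az":0},{"fingers":-1,"x":0,"y":0,"z":0,"ax":0,"ay":0,"az":0},{"fingers":-1,"x":0,"y":0,"z":0,"ax":0,"ay":0,"az":0},{"fingers":-1,"x":0,"y":0,"z":0,"ax":0,"ay":0,"az":0},{"fingers":-1,"x":0,"y":0,"z":0,"ax":0,"ay":0,"az":0},{"fingers":-1,"x":0,"y":0,"z":0,"ax":0,"ay":0,"az":0},{"fingers":-1,"x":0,"y":0,"z":0,"ax":0,"ay":0,"az":0},{"fingers":-1,"x":0,"y":0,"z":0,"ax":0,"ay":0,"az":0},{"fingers":-1,"x":0,"y":0,"z":0,"ax":0,"ay":0,"az":0},{"fingers":-1,"x":0,"y":0,"z":0,"ax":0,"ay":0,"az":0}]'

```text
clock: 3.65
tcp_pos: [0.5078, 0.2505, 0.0346]
orientation: [-2.465, -1.948, -0.003]
contact_force: [-1.0, 0.1, 8.2]
grip_width: 0.0274
gripper_force: 44.3
```

```bash
python3 -c "
from h import *
plan(.661,-.0114,.15,-3)"
```

```text
t 3.65 tcp [0.5078 0.2505 0.0346] shift xyz mm [-219.3  209.7 -115.6] th -13.4 az turn -10.4 tilt [-0.0017 -0.001 ] w 0.0274 F [-1.   0.1  8.2] grip 44.3
```

Call:
arm_command --rows '[{"fingers":-1,"x":0,"y":0,"z":-0.01,"ax":0,"ay":0,"az":0},{"fingers":-1,"x":0,"y":0,"z":-0.025,"ax":0,"ay":0,"az":0},{"fingers":-1,"x":0,"y":0,"z":-0.03,"ax":0,"ay":0,"az":0},{"fingers":-1,"x":0,"y":0,"z":-0.03,"ax":0,"ay":0,"az":0},{"fingers":-1,"x":0,"y":0,"z":-0.02,"ax":0,"ay":0,"az":0}]'

```text
clock: 4.07
tcp_pos: [0.508, 0.25, 0.1516]
orientation: [2.465, 1.947, 0.004]
contact_force: [1.7, -0.3, -0.5]
grip_width: 0.0274
gripper_force: 43.4
```

Call:
arm_command --rows '[{"fingers":-1,"x":-0.015,"y":0.015,"z":0,"ax":0,"ay":0,"az":0},{"fingers":-1,"x":-0.027,"y":0.026,"z":0,"ax":0,"ay":0,"az":0},{"fingers":-1,"x":-0.027,"y":0.026,"z":0,"ax":0,"ay":0,"az":0},{"fingers":-1,"x":-0.027,"y":0.026,"z":0,"ax":0,"ay":0,"az":0},{"fingers":-1,"x":-0.027,"y":0.026,"z":0,"ax":0,"ay":0,"az":0},{"fingers":-1,"x":-0.027,"y":0.026,"z":0,"ax":0,"ay":0,"az":0},{"fingers":-1,"x":-0.027,"y":0.026,"z":0,"ax":0,"ay":0,"az":0},{"fingers":-1,"x":-0.027,"y":0.025,"z":0,"ax":0,"ay":0,"az":0},{"fingers":-1,"x":-0.014,"y":0.013,"z":0,"ax":0,"ay":0,"az":-5},{"fingers":-1,"x":0,"y":0,"z":0,"ax":0,"ay":0,"az":-5}]'

```text
clock: 4.9
tcp_pos: [0.6615, -0.0178, 0.1495]
orientation: [2.287, 2.147, -0.002]
contact_force: [-0.2, -0.8, 0.1]
grip_width: 0.0275
gripper_force: 43.4
```

```bash
python3 -c "
from h import *
plan(.661,-.0114,.047,-3)"
```

```text
t 4.90 tcp [ 0.6615 -0.0178  0.1495] shift xyz mm [  6.8  -1.2 102.4] th -3.6 az turn -0.6 tilt [ 0.0042 -0.0025] w 0.0275 F [-0.2 -0.8  0.1] grip 43.4
```

Call:
arm_command --rows '[{"fingers":-1,"x":0,"y":0,"z":0.03,"ax":0,"ay":0,"az":0},{"fingers":-1,"x":0,"y":0,"z":0.03,"ax":0,"ay":0,"az":0},{"fingers":-1,"x":0,"y":0,"z":0.03,"ax":0,"ay":0,"az":0},{"fingers":-1,"x":0,"y":0,"z":0,"ax":0,"ay":0,"az":0},{"fingers":-1,"x":0,"y":0,"z":0,"ax":0,"ay":0,"az":0},{"fingers":-1,"x":0,"y":0,"z":0,"ax":0,"ay":0,"az":0}]'

```text
clock: 5.4
tcp_pos: [0.661, -0.0107, 0.0602]
orientation: [2.285, 2.154, 0.002]
contact_force: [0.4, 0.3, 0.7]
grip_width: 0.0278
gripper_force: 43.4
```

```bash
python3 -c "
from h import *
plan(.661,-.0114,.044,-3)"
```

```text
t 5.40 tcp [ 0.661  -0.0107  0.0602] shift xyz mm [-0.6 -0.  16.2] th -3.4 az turn -0.4 tilt [ 0.0001 -0.0021] w 0.0278 F [0.4 0.3 0.7] grip 43.4
```

Position is within 1 mm of the pad centre. I'll lower to contact and release.

Call:
arm_command --rows '[{"fingers":-1,"x":0,"y":0,"z":0.008,"ax":0,"ay":0,"az":0},{"fingers":-1,"x":0,"y":0,"z":0.005,"ax":0,"ay":0,"az":0},{"fingers":-1,"x":0,"y":0,"z":0.003,"ax":0,"ay":0,"az":0},{"fingers":-1,"x":0,"y":0,"z":0,"ax":0,"ay":0,"az":0},{"fingers":-1,"x":0,"y":0,"z":0,"ax":0,"ay":0,"az":0}]'

```text
clock: 5.82
tcp_pos: [0.661, -0.0104, 0.0444]
orientation: [2.285, 2.154, 0.003]
contact_force: [-3.3, -0.1, 11.5]
grip_width: 0.0276
gripper_force: 45.0
```

Call:
arm_command --rows '[{"fingers":1,"x":0,"y":0,"z":0,"ax":0,"ay":0,"az":0},{"fingers":1,"x":0,"y":0,"z":0,"ax":0,"ay":0,"az":0},{"fingers":1,"x":0,"y":0,"z":0,"ax":0,"ay":0,"az":0},{"fingers":1,"x":0,"y":0,"z":0,"ax":0,"ay":0,"az":0},{"fingers":1,"x":0,"y":0,"z":0,"ax":0,"ay":0,"az":0},{"fingers":1,"x":0,"y":0,"z":0,"ax":0,"ay":0,"az":0}]'

```text
clock: 6.32
tcp_pos: [0.6599, -0.0105, 0.0421]
orientation: [-2.286, -2.155, 0.0]
contact_force: [-0.1, 1.1, -0.2]
grip_width: 0.085
gripper_force: 0.0
```

Call:
arm_command --rows '[{"fingers":1,"x":0,"y":0,"z":-0.025,"ax":0,"ay":0,"az":0},{"fingers":1,"x":0,"y":0,"z":-0.035,"ax":0,"ay":0,"az":0},{"fingers":1,"x":0,"y":0,"z":-0.035,"ax":0,"ay":0,"az":0},{"fingers":1,"x":0,"y":0,"z":-0.03,"ax":0,"ay":0,"az":0},{"fingers":1,"x":0,"y":0,"z":0,"ax":0,"ay":0,"az":0}]'

```text
clock: 6.73
tcp_pos: [0.6638, -0.0112, 0.1742]
orientation: [2.282, 2.149, 0.013]
contact_force: [0.8, -0.4, 0.2]
grip_width: 0.0857
gripper_force: 0.0
```

```bash
python3 -c "
from h import *
plan(.4915,.0785,.15,-3)"
```

```text
t 6.73 tcp [ 0.6638 -0.0112  0.1742] shift xyz mm [  79.2 -177.6   22.4] th -3.4 az turn -0.4 tilt [-0.0013 -0.0106] w 0.0857 F [ 0.8 -0.4  0.2] grip 0.0
```

Call:
arm_command --rows '[{"fingers":1,"x":0.0158,"y":-0.035,"z":0,"ax":0,"ay":0,"az":0},{"fingers":1,"x":0.0158,"y":-0.035,"z":0,"ax":0,"ay":0,"az":0},{"fingers":1,"x":0.0158,"y":-0.035,"z":0,"ax":0,"ay":0,"az":0},{"fingers":1,"x":0.0158,"y":-0.035,"z":0,"ax":0,"ay":0,"az":0},{"fingers":1,"x":0.0158,"y":-0.035,"z":0,"ax":0,"ay":0,"az":0},{"fingers":1,"x":0,"y":0,"z":0.026,"ax":0,"ay":0,"az":0},{"fingers":1,"x":0,"y":0,"z":0.026,"ax":0,"ay":0,"az":0},{"fingers":1,"x":0,"y":0,"z":0,"ax":0,"ay":0,"az":0},{"fingers":1,"x":0,"y":0,"z":0,"ax":0,"ay":0,"az":0}]'

```text
clock: 7.48
tcp_pos: [0.4892, 0.0782, 0.1147]
orientation: [-2.286, -2.154, 0.004]
contact_force: [-0.1, -0.3, 1.4]
grip_width: 0.0853
gripper_force: 0.0
```

```bash
python3 -c "
from h import *
plan(.4915,.0785,.042,-3)"
```

```text
t 7.48 tcp [0.4892 0.0782 0.1147] shift xyz mm [ 0.5  2.5 72.7] th -3.4 az turn -0.4 tilt [0.0014 0.0025] w 0.0853 F [-0.1 -0.3  1.4] grip 0.0
```

Call:
arm_command --rows '[{"fingers":1,"x":0,"y":0.0025,"z":0.026,"ax":0,"ay":0,"az":0},{"fingers":1,"x":0,"y":0,"z":0.026,"ax":0,"ay":0,"az":0},{"fingers":1,"x":0,"y":0,"z":0.026,"ax":0,"ay":0,"az":0},{"fingers":1,"x":0,"y":0,"z":0,"ax":0,"ay":0,"az":0},{"fingers":1,"x":0,"y":0,"z":0,"ax":0,"ay":0,"az":0},{"fingers":1,"x":0,"y":0,"z":0,"ax":0,"ay":0,"az":0}]'

```text
clock: 7.98
tcp_pos: [0.4939, 0.0783, 0.0389]
orientation: [2.286, 2.153, 0.003]
contact_force: [0.5, -0.3, 0.3]
grip_width: 0.0853
gripper_force: 0.0
```

Call:
arm_command --rows '[{"fingers":-1,"x":0,"y":0,"z":0,"ax":0,"ay":0,"az":0},{"fingers":-1,"x":0,"y":0,"z":0,"ax":0,"ay":0,"az":0},{"fingers":-1,"x":0,"y":0,"z":0,"ax":0,"ay":0,"az":0},{"fingers":-1,"x":0,"y":0,"z":0,"ax":0,"ay":0,"az":0},{"fingers":-1,"x":0,"y":0,"z":0,"ax":0,"ay":0,"az":0},{"fingers":-1,"x":0,"y":0,"z":0,"ax":0,"ay":0,"az":0},{"fingers":-1,"x":0,"y":0,"z":0,"ax":0,"ay":0,"az":0},{"fingers":-1,"x":0,"y":0,"z":0,"ax":0,"ay":0,"az":0},{"fingers":-1,"x":0,"y":0,"z":0,"ax":0,"ay":0,"az":0}]'

```text
clock: 8.73
tcp_pos: [0.4931, 0.0787, 0.0378]
orientation: [2.286, 2.155, 0.002]
contact_force: [-0.0, -0.1, 6.4]
grip_width: 0.0338
gripper_force: 39.5
```

```bash
python3 -c "
from h import *
plan(.6572,-.0859,.16,-3)"
```

```text
t 8.73 tcp [0.4931 0.0787 0.0378] shift xyz mm [-154.5  173.7 -122.1] th -3.4 az turn -0.4 tilt [-0.0005 -0.001 ] w 0.0338 F [-0.  -0.1  6.4] grip 39.5
```

Call:
arm_command --rows '[{"fingers":-1,"x":0,"y":0,"z":-0.01,"ax":0,"ay":0,"az":0},{"fingers":-1,"x":0,"y":0,"z":-0.025,"ax":0,"ay":0,"az":0},{"fingers":-1,"x":0,"y":0,"z":-0.03,"ax":0,"ay":0,"az":0},{"fingers":-1,"x":0,"y":0,"z":-0.03,"ax":0,"ay":0,"az":0},{"fingers":-1,"x":0,"y":0,"z":-0.02,"ax":0,"ay":0,"az":0}]'

```text
clock: 9.15
tcp_pos: [0.4928, 0.0783, 0.1549]
orientation: [2.286, 2.154, 0.002]
contact_force: [1.2, -0.4, -1.7]
grip_width: 0.0341
gripper_force: 40.0
```

Call:
arm_command --rows '[{"fingers":-1,"x":-0.012,"y":0.0135,"z":0,"ax":0,"ay":0,"az":0},{"fingers":-1,"x":-0.022,"y":0.0245,"z":0,"ax":0,"ay":0,"az":0},{"fingers":-1,"x":-0.022,"y":0.0245,"z":0,"ax":0,"ay":0,"az":0},{"fingers":-1,"x":-0.022,"y":0.0245,"z":0,"ax":0,"ay":0,"az":0},{"fingers":-1,"x":-0.022,"y":0.0245,"z":0,"ax":0,"ay":0,"az":0},{"fingers":-1,"x":-0.022,"y":0.0245,"z":0,"ax":0,"ay":0,"az":0},{"fingers":-1,"x":-0.022,"y":0.0245,"z":0,"ax":0,"ay":0,"az":0},{"fingers":-1,"x":-0.0105,"y":0.0135,"z":0,"ax":0,"ay":0,"az":0},{"fingers":-1,"x":0,"y":0,"z":0,"ax":0,"ay":0,"az":0},{"fingers":-1,"x":0,"y":0,"z":0,"ax":0,"ay":0,"az":0}]'

```text
clock: 9.98
tcp_pos: [0.6567, -0.087, 0.1521]
orientation: [-2.288, -2.153, 0.002]
contact_force: [-0.8, 0.2, -1.5]
grip_width: 0.0337
gripper_force: 40.0
```

```bash
python3 -c "
from h import *
plan(.6572,-.0859,.047,-3)"
```

```text
t 9.98 tcp [ 0.6567 -0.087   0.1521] shift xyz mm [  1.2   0.5 105.1] th -3.5 az turn -0.5 tilt [0.0006 0.0012] w 0.0337 F [-0.8  0.2 -1.5] grip 40.0
```

Call:
arm_command --rows '[{"fingers":-1,"x":0.001,"y":0,"z":0.03,"ax":0,"ay":0,"az":0},{"fingers":-1,"x":0,"y":0,"z":0.03,"ax":0,"ay":0,"az":0},{"fingers":-1,"x":0,"y":0,"z":0.03,"ax":0,"ay":0,"az":0},{"fingers":-1,"x":0,"y":0,"z":0,"ax":0,"ay":0,"az":0},{"fingers":-1,"x":0,"y":0,"z":0.006,"ax":0,"ay":0,"az":0},{"fingers":-1,"x":0,"y":0,"z":0.004,"ax":0,"ay":0,"az":0},{"fingers":-1,"x":0,"y":0,"z":0.003,"ax":0,"ay":0,"az":0},{"fingers":-1,"x":0,"y":0,"z":0.002,"ax":0,"ay":0,"az":0},{"fingers":-1,"x":0,"y":0,"z":0,"ax":0,"ay":0,"az":0},{"fingers":-1,"x":0,"y":0,"z":0,"ax":0,"ay":0,"az":0}]'

```text
clock: 10.82
tcp_pos: [0.6577, -0.085, 0.0482]
orientation: [2.285, 2.154, 0.002]
contact_force: [0.1, 0.3, 0.1]
grip_width: 0.0339
gripper_force: 40.1
```

Call:
arm_command --rows '[{"fingers":-1,"x":0,"y":0,"z":0.001,"ax":0,"ay":0,"az":0},{"fingers":-1,"x":0,"y":0,"z":0.001,"ax":0,"ay":0,"az":0},{"fingers":-1,"x":0,"y":0,"z":0,"ax":0,"ay":0,"az":0},{"fingers":-1,"x":0,"y":0,"z":0,"ax":0,"ay":0,"az":0}]'

```text
clock: 11.15
tcp_pos: [0.658, -0.0851, 0.0475]
orientation: [2.286, 2.154, 0.003]
contact_force: [-4.2, 2.6, 13.7]
grip_width: 0.0338
gripper_force: 41.5
```

Contact with the pad at 14 N. I'll release and retreat.

Call:
arm_command --rows '[{"fingers":1,"x":0,"y":0,"z":0,"ax":0,"ay":0,"az":0},{"fingers":1,"x":0,"y":0,"z":0,"ax":0,"ay":0,"az":0},{"fingers":1,"x":0,"y":0,"z":0,"ax":0,"ay":0,"az":0},{"fingers":1,"x":0,"y":0,"z":0,"ax":0,"ay":0,"az":0},{"fingers":1,"x":0,"y":0,"z":0,"ax":0,"ay":0,"az":0},{"fingers":1,"x":0,"y":0,"z":0,"ax":0,"ay":0,"az":0},{"fingers":1,"x":0,"y":0,"z":0,"ax":0,"ay":0,"az":0}]'

```text
clock: 11.73
tcp_pos: [0.657, -0.085, 0.0451]
orientation: [-2.286, -2.155, 0.0]
contact_force: [0.9, -0.2, 0.4]
grip_width: 0.0856
gripper_force: 0.0
```

Call:
arm_command --rows '[{"fingers":1,"x":0,"y":0,"z":-0.02,"ax":0,"ay":0,"az":0},{"fingers":1,"x":0,"y":0,"z":-0.03,"ax":0,"ay":0,"az":0},{"fingers":1,"x":0,"y":0,"z":-0.035,"ax":0,"ay":0,"az":0},{"fingers":1,"x":0,"y":0,"z":-0.035,"ax":0,"ay":0,"az":0},{"fingers":1,"x":0,"y":0,"z":0,"ax":0,"ay":0,"az":0},{"fingers":1,"x":0,"y":0,"z":0,"ax":0,"ay":0,"az":0}]'

```text
clock: 12.23
tcp_pos: [0.6587, -0.0853, 0.1679]
orientation: [2.284, 2.152, 0.006]
contact_force: [-0.4, 0.2, 0.2]
grip_width: 0.0854
gripper_force: 0.0
```

```bash
python3 -c "
from h import *
plan(.509,-.0965,.10,5)"
```

```text
t 12.23 tcp [ 0.6587 -0.0853  0.1679] shift xyz mm [ -20.  -149.1   67.2] th -3.4 az turn -8.4 tilt [-0.0003 -0.0051] w 0.0854 F [-0.4  0.2  0.2] grip 0.0
```

Call:
arm_command --rows '[{"fingers":1,"x":-0.005,"y":-0.037,"z":0,"ax":0,"ay":0,"az":0},{"fingers":1,"x":-0.005,"y":-0.037,"z":0,"ax":0,"ay":0,"az":0},{"fingers":1,"x":-0.005,"y":-0.037,"z":0,"ax":0,"ay":0,"az":0},{"fingers":1,"x":-0.005,"y":-0.037,"z":0,"ax":0,"ay":0,"az":0},{"fingers":1,"x":0,"y":0,"z":0.03,"ax":0,"ay":0,"az":-4.2},{"fingers":1,"x":0,"y":0,"z":0.03,"ax":0,"ay":0,"az":-4.2},{"fingers":1,"x":0,"y":0,"z":0,"ax":0,"ay":0,"az":0},{"fingers":1,"x":0,"y":0,"z":0,"ax":0,"ay":0,"az":0},{"fingers":1,"x":0,"y":0,"z":0,"ax":0,"ay":0,"az":0}]'

```text
clock: 12.98
tcp_pos: [0.5086, -0.0965, 0.1057]
orientation: [2.125, 2.314, -0.001]
contact_force: [1.0, -0.6, 0.2]
grip_width: 0.0853
gripper_force: 0.0
```

```bash
python3 -c "
from h import *
from bench import r
plan(.509,-.0965,.024,5)
f=r.grab_frame('top');cv2.imwrite('pics/t2.png',cv2.resize(f['frame'][190:320,190:430,::-1],None,fx=3.3,fy=3.3,interpolation=cv2.INTER_CUBIC))"
```

```text
t 12.98 tcp [ 0.5086 -0.0965  0.1057] shift xyz mm [-0.   0.4 81.7] th 4.9 az turn -0.1 tilt [0.0003 0.0003] w 0.0853 F [ 1.  -0.6  0.2] grip 0.0
```

View pics/t2.png

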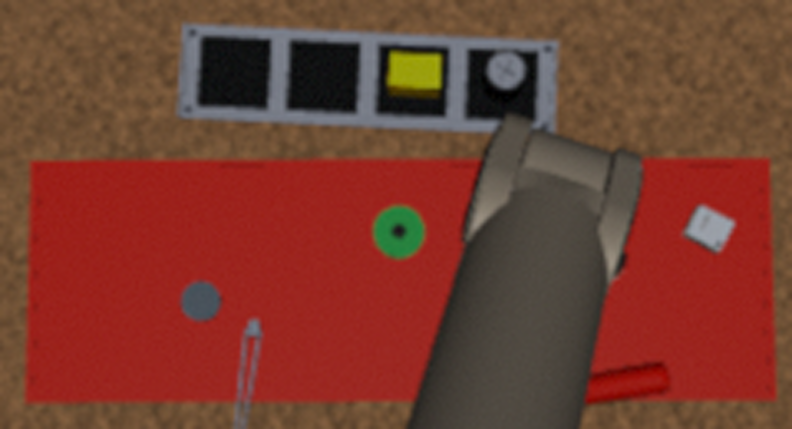

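The picture shows the film capacitor at (415,72) and the can at (506,72), both upright on pads 3 and 4. I'll grasp the transformer next.

Call:
arm_command --rows '[{"fingers":1,"x":0,"y":0,"z":0.027,"ax":0,"ay":0,"az":0},{"fingers":1,"x":0,"y":0,"z":0.027,"ax":0,"ay":0,"az":0},{"fingers":1,"x":0,"y":0,"z":0.026,"ax":0,"ay":0,"az":0},{"fingers":1,"x":0,"y":0,"z":0,"ax":0,"ay":0,"az":0},{"fingers":1,"x":0,"y":0,"z":0,"ax":0,"ay":0,"az":0}]'

```text
clock: 13.45
tcp_pos: [0.5083, -0.0963, 0.0255]
orientation: [-2.123, -2.315, 0.001]
contact_force: [-0.2, -0.4, -0.1]
grip_width: 0.0851
gripper_force: 0.0
```

Call:
arm_command --rows '[{"fingers":-1,"x":0,"y":0,"z":0,"ax":0,"ay":0,"az":0},{"fingers":-1,"x":0,"y":0,"z":0,"ax":0,"ay":0,"az":0},{"fingers":-1,"x":0,"y":0,"z":0,"ax":0,"ay":0,"az":0},{"fingers":-1,"x":0,"y":0,"z":0,"ax":0,"ay":0,"az":0},{"fingers":-1,"x":0,"y":0,"z":0,"ax":0,"ay":0,"az":0},{"fingers":-1,"x":0,"y":0,"z":0,"ax":0,"ay":0,"az":0},{"fingers":-1,"x":0,"y":0,"z":0,"ax":0,"ay":0,"az":0},{"fingers":-1,"x":0,"y":0,"z":0,"ax":0,"ay":0,"az":0},{"fingers":-1,"x":0,"y":0,"z":0,"ax":0,"ay":0,"az":0}]' --grip_force 50

```text
clock: 14.2
tcp_pos: [0.5091, -0.0963, 0.0264]
orientation: [2.121, 2.315, 0.002]
contact_force: [0.3, 0.4, 8.2]
grip_width: 0.0331
gripper_force: 52.1
```

```bash
python3 -c "
from h import *
plan(.6648,.063,.14,-3)"
```

```text
t 14.20 tcp [ 0.5091 -0.0963  0.0264] shift xyz mm [ 145.1  169.3 -113.2] th 5.0 az turn 8.0 tilt [-0.     -0.0019] w 0.0331 F [0.3 0.4 8.2] grip 52.1
```

Call:
arm_command --rows '[{"fingers":-1,"x":0,"y":0,"z":-0.01,"ax":0,"ay":0,"az":0},{"fingers":-1,"x":0,"y":0,"z":-0.025,"ax":0,"ay":0,"az":0},{"fingers":-1,"x":0,"y":0,"z":-0.03,"ax":0,"ay":0,"az":0},{"fingers":-1,"x":0,"y":0,"z":-0.03,"ax":0,"ay":0,"az":0},{"fingers":-1,"x":0,"y":0,"z":-0.02,"ax":0,"ay":0,"az":0}]'

```text
clock: 14.62
tcp_pos: [0.5084, -0.0965, 0.1432]
orientation: [2.122, 2.315, 0.002]
contact_force: [0.9, 0.5, -1.4]
grip_width: 0.0329
gripper_force: 51.2
```

Call:
arm_command --rows '[{"fingers":-1,"x":0.01,"y":0.012,"z":0,"ax":0,"ay":0,"az":0},{"fingers":-1,"x":0.021,"y":0.024,"z":0,"ax":0,"ay":0,"az":0},{"fingers":-1,"x":0.021,"y":0.024,"z":0,"ax":0,"ay":0,"az":0},{"fingers":-1,"x":0.021,"y":0.024,"z":0,"ax":0,"ay":0,"az":0},{"fingers":-1,"x":0.021,"y":0.024,"z":0,"ax":0,"ay":0,"az":0},{"fingers":-1,"x":0.021,"y":0.024,"z":0,"ax":0,"ay":0,"az":0},{"fingers":-1,"x":0.02,"y":0.024,"z":0,"ax":0,"ay":0,"az":0},{"fingers":-1,"x":0.01,"y":0.013,"z":0,"ax":0,"ay":0,"az":4},{"fingers":-1,"x":0,"y":0,"z":0,"ax":0,"ay":0,"az":4},{"fingers":-1,"x":0,"y":0,"z":0,"ax":0,"ay":0,"az":0}]'

```text
clock: 15.45
tcp_pos: [0.6638, 0.0654, 0.139]
orientation: [-2.277, -2.163, 0.002]
contact_force: [-0.0, -0.2, -1.9]
grip_width: 0.033
gripper_force: 51.1
```

Call:
arm_command --rows '[{"fingers":-1,"x":0,"y":0,"z":0,"ax":0,"ay":0,"az":0},{"fingers":-1,"x":0,"y":0,"z":0,"ax":0,"ay":0,"az":0}]'

```text
clock: 15.62
tcp_pos: [0.6631, 0.0624, 0.1398]
orientation: [-2.277, -2.164, 0.002]
contact_force: [0.8, -1.0, -2.0]
grip_width: 0.0328
gripper_force: 51.1
```

```bash
python3 -c "
from h import *
plan(.6648,.063,.0355,-3)"
```

```text
t 15.62 tcp [0.6631 0.0624 0.1398] shift xyz mm [  0.8   1.8 104.3] th -2.9 az turn 0.1 tilt [0.0007 0.0013] w 0.0328 F [ 0.8 -1.  -2. ] grip 51.1
```

Call:
arm_command --rows '[{"fingers":-1,"x":0.001,"y":0.0015,"z":0.03,"ax":0,"ay":0,"az":0},{"fingers":-1,"x":0,"y":0,"z":0.03,"ax":0,"ay":0,"az":0},{"fingers":-1,"x":0,"y":0,"z":0.028,"ax":0,"ay":0,"az":0},{"fingers":-1,"x":0,"y":0,"z":0.005,"ax":0,"ay":0,"az":0},{"fingers":-1,"x":0,"y":0,"z":0.004,"ax":0,"ay":0,"az":0},{"fingers":-1,"x":0,"y":0,"z":0.003,"ax":0,"ay":0,"az":0},{"fingers":-1,"x":0,"y":0,"z":0.002,"ax":0,"ay":0,"az":0},{"fingers":-1,"x":0,"y":0,"z":0.001,"ax":0,"ay":0,"az":0},{"fingers":-1,"x":0,"y":0,"z":0,"ax":0,"ay":0,"az":0},{"fingers":-1,"x":0,"y":0,"z":0,"ax":0,"ay":0,"az":0}]'

```text
clock: 16.45
tcp_pos: [0.666, 0.0641, 0.0383]
orientation: [2.278, 2.163, 0.002]
contact_force: [-0.2, -0.6, -2.2]
grip_width: 0.033
gripper_force: 51.0
```

Call:
arm_command --rows '[{"fingers":-1,"x":0,"y":0,"z":0.002,"ax":0,"ay":0,"az":0},{"fingers":-1,"x":0,"y":0,"z":0.001,"ax":0,"ay":0,"az":0},{"fingers":-1,"x":0,"y":0,"z":0,"ax":0,"ay":0,"az":0},{"fingers":-1,"x":0,"y":0,"z":0,"ax":0,"ay":0,"az":0}]'

```text
clock: 16.78
tcp_pos: [0.6664, 0.064, 0.0363]
orientation: [2.278, 2.162, 0.003]
contact_force: [-3.7, 0.5, 10.7]
grip_width: 0.0332
gripper_force: 52.8
```

Contact. I'll release, retreat, and head for the relay.

Call:
arm_command --rows '[{"fingers":1,"x":0,"y":0,"z":0,"ax":0,"ay":0,"az":0},{"fingers":1,"x":0,"y":0,"z":0,"ax":0,"ay":0,"az":0},{"fingers":1,"x":0,"y":0,"z":0,"ax":0,"ay":0,"az":0},{"fingers":1,"x":0,"y":0,"z":0,"ax":0,"ay":0,"az":0},{"fingers":1,"x":0,"y":0,"z":0,"ax":0,"ay":0,"az":0},{"fingers":1,"x":0,"y":0,"z":0,"ax":0,"ay":0,"az":0},{"fingers":1,"x":0,"y":0,"z":0,"ax":0,"ay":0,"az":0}]'

```text
clock: 17.37
tcp_pos: [0.6653, 0.0639, 0.0341]
orientation: [-2.278, -2.163, 0.0]
contact_force: [-1.1, -0.0, 0.1]
grip_width: 0.0857
gripper_force: 0.0
```

Call:
arm_command --rows '[{"fingers":1,"x":0,"y":0,"z":-0.02,"ax":0,"ay":0,"az":0},{"fingers":1,"x":0,"y":0,"z":-0.03,"ax":0,"ay":0,"az":0},{"fingers":1,"x":0,"y":0,"z":-0.035,"ax":0,"ay":0,"az":0},{"fingers":1,"x":0,"y":0,"z":-0.035,"ax":0,"ay":0,"az":0},{"fingers":1,"x":0,"y":0,"z":0,"ax":0,"ay":0,"az":0},{"fingers":1,"x":0,"y":0,"z":0,"ax":0,"ay":0,"az":0}]'

```text
clock: 17.87
tcp_pos: [0.6671, 0.0639, 0.157]
orientation: [2.277, 2.161, 0.007]
contact_force: [-0.0, -0.8, 0.1]
grip_width: 0.0853
gripper_force: 0.0
```

```bash
python3 -c "
from h import *
plan(.5335,-.254,.09,-28)"
```

```text
t 17.87 tcp [0.6671 0.0639 0.157 ] shift xyz mm [-324.6 -117.1   66. ] th -3.0 az turn 25.0 tilt [-0.0013 -0.005 ] w 0.0853 F [-0.  -0.8  0.1] grip 0.0
```

Call:
arm_command --rows '[{"fingers":1,"x":-0.036,"y":-0.013,"z":0,"ax":0,"ay":0,"az":0},{"fingers":1,"x":-0.036,"y":-0.013,"z":0,"ax":0,"ay":0,"az":0},{"fingers":1,"x":-0.036,"y":-0.013,"z":0,"ax":0,"ay":0,"az":0},{"fingers":1,"x":-0.036,"y":-0.013,"z":0,"ax":0,"ay":0,"az":0},{"fingers":1,"x":-0.036,"y":-0.013,"z":0,"ax":0,"ay":0,"az":0},{"fingers":1,"x":-0.036,"y":-0.013,"z":0,"ax":0,"ay":0,"az":0},{"fingers":1,"x":-0.036,"y":-0.013,"z":0,"ax":0,"ay":0,"az":0},{"fingers":1,"x":-0.036,"y":-0.013,"z":0,"ax":0,"ay":0,"az":0},{"fingers":1,"x":-0.036,"y":-0.013,"z":0,"ax":0,"ay":0,"az":0}]'

```text
clock: 18.62
tcp_pos: [0.53, -0.2546, 0.153]
orientation: [-2.277, -2.162, 0.002]
contact_force: [0.2, 0.3, 0.2]
grip_width: 0.0855
gripper_force: 0.0
```

Call:
arm_command --rows '[{"fingers":1,"x":0,"y":0,"z":0.015,"ax":0,"ay":0,"az":6.2},{"fingers":1,"x":0,"y":0,"z":0.015,"ax":0,"ay":0,"az":6.2},{"fingers":1,"x":0,"y":0,"z":0.015,"ax":0,"ay":0,"az":6.2},{"fingers":1,"x":0,"y":0,"z":0.015,"ax":0,"ay":0,"az":6.2},{"fingers":1,"x":0,"y":0,"z":0,"ax":0,"ay":0,"az":0},{"fingers":1,"x":0,"y":0,"z":0,"ax":0,"ay":0,"az":0},{"fingers":1,"x":0,"y":0,"z":0,"ax":0,"ay":0,"az":0}]'

```text
clock: 19.2
tcp_pos: [0.5316, -0.2536, 0.0943]
orientation: [-2.687, -1.627, 0.001]
contact_force: [0.6, 0.3, -0.8]
grip_width: 0.0856
gripper_force: 0.0
```

```bash
python3 -c "
from h import *
plan(.5335,-.254,.022,-28)"
```

```text
t 19.20 tcp [ 0.5316 -0.2536  0.0943] shift xyz mm [ 0.5  1.9 72.3] th -27.6 az turn 0.4 tilt [0.0004 0.0004] w 0.0856 F [ 0.6  0.3 -0.8] grip 0.0
```

Call:
arm_command --rows '[{"fingers":1,"x":0,"y":0.0015,"z":0.026,"ax":0,"ay":0,"az":0},{"fingers":1,"x":0,"y":0,"z":0.026,"ax":0,"ay":0,"az":0},{"fingers":1,"x":0,"y":0,"z":0.019,"ax":0,"ay":0,"az":0},{"fingers":1,"x":0,"y":0,"z":0,"ax":0,"ay":0,"az":0},{"fingers":1,"x":0,"y":0,"z":0,"ax":0,"ay":0,"az":0}]' --grip_force 35

```text
clock: 19.62
tcp_pos: [0.5329, -0.2543, 0.0236]
orientation: [-2.688, -1.625, 0.0]
contact_force: [0.6, 0.4, 0.2]
grip_width: 0.085
gripper_force: 0.0
```

Call:
arm_command --rows '[{"fingers":-1,"x":0,"y":0,"z":0,"ax":0,"ay":0,"az":0},{"fingers":-1,"x":0,"y":0,"z":0,"ax":0,"ay":0,"az":0},{"fingers":-1,"x":0,"y":0,"z":0,"ax":0,"ay":0,"az":0},{"fingers":-1,"x":0,"y":0,"z":0,"ax":0,"ay":0,"az":0},{"fingers":-1,"x":0,"y":0,"z":0,"ax":0,"ay":0,"az":0},{"fingers":-1,"x":0,"y":0,"z":0,"ax":0,"ay":0,"az":0},{"fingers":-1,"x":0,"y":0,"z":0,"ax":0,"ay":0,"az":0},{"fingers":-1,"x":0,"y":0,"z":0,"ax":0,"ay":0,"az":0},{"fingers":-1,"x":0,"y":0,"z":0,"ax":0,"ay":0,"az":0}]'

```text
clock: 20.37
tcp_pos: [0.5334, -0.2543, 0.0239]
orientation: [2.689, 1.623, 0.001]
contact_force: [-0.5, 0.9, 6.0]
grip_width: 0.0263
gripper_force: 39.9
```

```bash
python3 -c "
from h import *
plan(.6687,.1382,.16,-3)"
```

```text
t 20.37 tcp [ 0.5334 -0.2543  0.0239] shift xyz mm [ 410.4  -63.2 -136. ] th -27.8 az turn -24.8 tilt [-0.0004 -0.0007] w 0.0263 F [-0.5  0.9  6. ] grip 39.9
```

Call:
arm_command --rows '[{"fingers":-1,"x":0,"y":0,"z":-0.01,"ax":0,"ay":0,"az":0},{"fingers":-1,"x":0,"y":0,"z":-0.025,"ax":0,"ay":0,"az":0},{"fingers":-1,"x":0,"y":0,"z":-0.03,"ax":0,"ay":0,"az":0},{"fingers":-1,"x":0,"y":0,"z":-0.03,"ax":0,"ay":0,"az":0},{"fingers":-1,"x":0,"y":0,"z":-0.025,"ax":0,"ay":0,"az":0},{"fingers":-1,"x":0,"y":0,"z":-0.015,"ax":0,"ay":0,"az":0}]'

```text
clock: 20.87
tcp_pos: [0.5338, -0.255, 0.1617]
orientation: [2.688, 1.621, 0.003]
contact_force: [0.5, -0.5, -0.1]
grip_width: 0.0261
gripper_force: 39.3
```

Call:
arm_command --rows '[{"fingers":-1,"x":0.02,"y":-0.003,"z":0,"ax":0,"ay":0,"az":0},{"fingers":-1,"x":0.037,"y":-0.006,"z":0,"ax":0,"ay":0,"az":0},{"fingers":-1,"x":0.037,"y":-0.006,"z":0,"ax":0,"ay":0,"az":0},{"fingers":-1,"x":0.037,"y":-0.006,"z":0,"ax":0,"ay":0,"az":0},{"fingers":-1,"x":0.037,"y":-0.006,"z":0,"ax":0,"ay":0,"az":0},{"fingers":-1,"x":0.037,"y":-0.006,"z":0,"ax":0,"ay":0,"az":0},{"fingers":-1,"x":0.037,"y":-0.006,"z":0,"ax":0,"ay":0,"az":0},{"fingers":-1,"x":0.037,"y":-0.006,"z":0,"ax":0,"ay":0,"az":0},{"fingers":-1,"x":0.037,"y":-0.006,"z":0,"ax":0,"ay":0,"az":0},{"fingers":-1,"x":0.037,"y":-0.006,"z":0,"ax":0,"ay":0,"az":0}]'

```text
clock: 21.7
tcp_pos: [0.6473, 0.0864, 0.1589]
orientation: [2.69, 1.623, -0.0]
contact_force: [1.1, -0.1, 0.2]
grip_width: 0.0261
gripper_force: 39.3
```

Call:
arm_command --rows '[{"fingers":-1,"x":0.037,"y":-0.006,"z":0,"ax":0,"ay":0,"az":0},{"fingers":-1,"x":0.02,"y":0,"z":0,"ax":0,"ay":0,"az":0},{"fingers":-1,"x":0,"y":0,"z":0,"ax":0,"ay":0,"az":-6.2},{"fingers":-1,"x":0,"y":0,"z":0,"ax":0,"ay":0,"az":-6.2},{"fingers":-1,"x":0,"y":0,"z":0,"ax":0,"ay":0,"az":-6.2},{"fingers":-1,"x":0,"y":0,"z":0,"ax":0,"ay":0,"az":-6.2},{"fingers":-1,"x":0,"y":0,"z":0,"ax":0,"ay":0,"az":0},{"fingers":-1,"x":0,"y":0,"z":0,"ax":0,"ay":0,"az":0},{"fingers":-1,"x":0,"y":0,"z":0,"ax":0,"ay":0,"az":0}]'

```text
clock: 22.45
tcp_pos: [0.6683, 0.1377, 0.1585]
orientation: [-2.282, -2.159, 0.0]
contact_force: [-0.9, 0.6, 0.1]
grip_width: 0.0262
gripper_force: 39.2
```

```bash
python3 -c "
from h import *
plan(.6687,.1382,.033,-3)"
```

```text
t 22.45 tcp [0.6683 0.1377 0.1585] shift xyz mm [  0.5   0.4 125.5] th -3.2 az turn -0.2 tilt [0.     0.0001] w 0.0262 F [-0.9  0.6  0.1] grip 39.2
```

Call:
arm_command --rows '[{"fingers":-1,"x":0,"y":0,"z":0.036,"ax":0,"ay":0,"az":0},{"fingers":-1,"x":0,"y":0,"z":0.036,"ax":0,"ay":0,"az":0},{"fingers":-1,"x":0,"y":0,"z":0.03,"ax":0,"ay":0,"az":0},{"fingers":-1,"x":0,"y":0,"z":0.01,"ax":0,"ay":0,"az":0},{"fingers":-1,"x":0,"y":0,"z":0.005,"ax":0,"ay":0,"az":0},{"fingers":-1,"x":0,"y":0,"z":0.004,"ax":0,"ay":0,"az":0},{"fingers":-1,"x":0,"y":0,"z":0.002,"ax":0,"ay":0,"az":0},{"fingers":-1,"x":0,"y":0,"z":0.001,"ax":0,"ay":0,"az":0},{"fingers":-1,"x":0,"y":0,"z":0,"ax":0,"ay":0,"az":0},{"fingers":-1,"x":0,"y":0,"z":0,"ax":0,"ay":0,"az":0}]'

```text
clock: 23.28
tcp_pos: [0.6692, 0.1381, 0.0356]
orientation: [2.278, 2.162, 0.003]
contact_force: [0.1, -0.1, 0.9]
grip_width: 0.0262
gripper_force: 39.2
```

Call:
arm_command --rows '[{"fingers":-1,"x":0,"y":0,"z":0.001,"ax":0,"ay":0,"az":0},{"fingers":-1,"x":0,"y":0,"z":0.001,"ax":0,"ay":0,"az":0},{"fingers":-1,"x":0,"y":0,"z":0,"ax":0,"ay":0,"az":0},{"fingers":-1,"x":0,"y":0,"z":0,"ax":0,"ay":0,"az":0}]'

```text
clock: 23.62
tcp_pos: [0.6692, 0.138, 0.0339]
orientation: [2.278, 2.162, 0.003]
contact_force: [-2.0, -0.1, 8.5]
grip_width: 0.0262
gripper_force: 40.4
```

Contact. I'll release, rise and back away clear of the tray.

Call:
arm_command --rows '[{"fingers":1,"x":0,"y":0,"z":0,"ax":0,"ay":0,"az":0},{"fingers":1,"x":0,"y":0,"z":0,"ax":0,"ay":0,"az":0},{"fingers":1,"x":0,"y":0,"z":0,"ax":0,"ay":0,"az":0},{"fingers":1,"x":0,"y":0,"z":0,"ax":0,"ay":0,"az":0},{"fingers":1,"x":0,"y":0,"z":0,"ax":0,"ay":0,"az":0},{"fingers":1,"x":0,"y":0,"z":0,"ax":0,"ay":0,"az":0},{"fingers":1,"x":0,"y":0,"z":0,"ax":0,"ay":0,"az":0}]'

```text
clock: 24.2
tcp_pos: [0.6684, 0.1378, 0.0322]
orientation: [-2.279, -2.163, 0.0]
contact_force: [0.2, 0.4, -0.1]
grip_width: 0.0854
gripper_force: 0.0
```

Call:
arm_command --rows '[{"fingers":1,"x":0,"y":0,"z":-0.02,"ax":0,"ay":0,"az":0},{"fingers":1,"x":0,"y":0,"z":-0.03,"ax":0,"ay":0,"az":0},{"fingers":1,"x":0,"y":0,"z":-0.035,"ax":0,"ay":0,"az":0},{"fingers":1,"x":0,"y":0,"z":-0.035,"ax":0,"ay":0,"az":0},{"fingers":1,"x":0,"y":-0.04,"z":0,"ax":0,"ay":0,"az":0},{"fingers":1,"x":0,"y":-0.04,"z":0,"ax":0,"ay":0,"az":0},{"fingers":1,"x":0,"y":-0.04,"z":0,"ax":0,"ay":0,"az":0},{"fingers":1,"x":0,"y":-0.04,"z":0,"ax":0,"ay":0,"az":0},{"fingers":1,"x":0,"y":0,"z":0,"ax":0,"ay":0,"az":0},{"fingers":1,"x":0,"y":0,"z":0,"ax":0,"ay":0,"az":0}]'

```text
clock: 25.03
tcp_pos: [0.5062, 0.1465, 0.1522]
orientation: [-2.275, -2.163, 0.001]
contact_force: [0.7, 0.1, 0.5]
grip_width: 0.0852
gripper_force: 0.0
```

```bash
python3 - <<'E'
from h import *
from bench import r
f=r.grab_frame('top');P=pts(f)
cv2.imwrite('pics/t3.png',cv2.resize(f['frame'][180:320,190:430,::-1],None,fx=3.3,fy=3.3,interpolation=cv2.INTER_CUBIC))
for n,p,h in (("relay",(.6687,.1382),.034),("trafo",(.6648,.063),.046),("film",(.661,-.0114),.058),("can",(.6572,-.0859),.072)):
    m=(abs(P[...,0]-p[0])<.036)&(abs(P[...,1]-p[1])<.036)&(abs(P[...,2]-h)<.006)
    t=P[m];c=(t.min(0)+t.max(0))/2
    print(n,m.sum(),"off mm",((c[:2]-p)*1000).round(1),"top %.4f"%np.median(t[:,2]),"want",h)
E
```

```text
relay 105 off mm [-1.6 -0.2] top 0.0326 want 0.034
trafo 113 off mm [0.3 0.3] top 0.0442 want 0.046
film 146 off mm [-1.6  0.3] top 0.0571 want 0.058
can 124 off mm [-0.3  1.5] top 0.0719 want 0.072
```

View pics/t3.png

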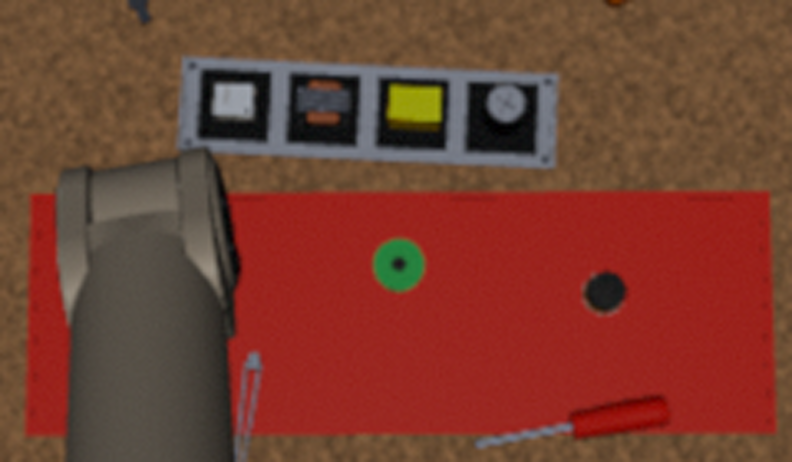

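The picture shows all four parts upright and centred within 2 mm: relay (233,100), transformer (323,101), film (415,103) and can (507,103). The arm is clear of them.

```bash
python3 -c "
from bench import r
print(r.hand_in())"
```

```text
the job is handed in; nothing more can be done
None
```

The job is handed in: relay, transformer, film capacitor and can stand upright on pads 1 to 4 (relay nearest the board holder), each within about 2 mm of its pad centre in the last top view; no verdict came back.

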